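Scrape the wax trimmings off the cold plate into its drawer

ROBOT

A 7-joint arm with a two-finger parallel gripper is mounted at the origin on the work surface. World frame = base frame: x ahead of the robot, y to its left, z up, the work surface at z = 0. Lengths are in m, angles in rad, forces in N, time in s.
With the tool pointing down it reaches from about 0.4 to 0.875 m from the base axis. Payload 19.3 kg.
Tool frame: the origin (TCP) lies between the finger pads; the fingertips stand 8 mm ahead of it and the grasp point (between the pads) lies 11 mm behind it; z points along the fingers, y is the line along which they close (so a half turn about z gives the same grasp; the last joint's range is limited). The gripper opens to 85 mm and grips with 20 to 120 N. Pads are 22 mm wide; open, the fingers measure 114 mm over their backs; the gripper's body (76 mm by 85 mm) begins 54 mm behind the grasp point. The pads swing forward as they close: fully open they stand 13 mm farther back than shut.
Start: joints at [-0.07, 0.521, -0.036, 1.599, 0.021, 1.021, -0.113], TCP at [0.625, -0, 0.239] pointing down, gripper open.
Joint ranges: [-2.91, 2.91], [-0.3, 2.13], [-1.5, 1.42], [0.17, 2.43], [-1.26, 4.41], [0.16, 1.93], [-2.52, 2.52]. Speed limits (rad/s): [1.89, 1.89, 2.39, 2.39, 3.01, 3.01, 3.01].

INTERFACE

Orientations are given as [roll, pitch, yaw] about the fixed x, y, z axes, in that order (R = Rz(yaw) Ry(pitch) Rx(roll)).
In Python, from bench import r gives the robot as it stands.
- The arm moves only by the shell command python3 -m handwheel 'ROWS' [OPENING] [FORCE]. ROWS is JSON, a list of rows, each an object of numbers: "x", "y", "z": the shift along the tool's x, y, z in units of 0.2 m (1.0 is 0.2 m); "rx", "ry", "rz": the turn, a rotation vector about the tool's x, y, z in units of pi rad (1.0 is pi rad). A call has 1 to 8 rows; each row shifts and turns the commanded pose from where the row before left it, along the tool's axes as they then stand; what a row does not reach is not made up. A row lasts 1/10 s, in which the tool goes at most 50 mm and 8.59 degrees, less where a joint would pass 70% of its speed; a pose out of reach is approached as far as the arm can. A call with a number of a shift or a turn outside -1 to 1 is refused whole. A call with a gripper value outside its range is refused whole. OPENING is the closure, from -1 (fully open) to 1 (shut), set as the call begins (- or left out, the last holds). The fingers move at their own pace and stop on an object; FORCE is the grip in N (left out, the last holds). Time passes only in rows, so rows that do not move let the fingers close. It gives the time, the measured TCP pose, the force, the opening and the grip force at its end, in the units of the state.
- r.read_state(): the state, without advancing time (a new reading comes with each control period).
- r.snapshot(name): name is "scene" or "side" or "wrist"; returns a dict with "img" (480x640x3 uint8, blue, green, red), "z_map" (480x640 float32, m along the optical axis (not along the pixel's ray), 0 where there is no reading), "camera_matrix" (3x3 intrinsics, pixels), "cam_to_world" (4x4, takes a point from camera to world coordinates). Camera axes: x right, y up, looking along -z (the intrinsics and any distortion apply to the point x, -y, -z); pixel columns grow to the right and rows downward; lengths in m; the calibration is good to about 2 mm. A picture is of the moment at which its call begins.
- r.hand_in(): hands the job in; it is judged then, once.
The state is a dict: "time": time; "q": joint angles; "dq": joint speeds; "tau": joint torques, N m; "eef_pos": TCP position; "tool_rot": TCP orientation; "force": force on the tool from outside, world axes, zero at the start; "ft_torque": the same for the moment, N m; "opening": finger opening in m; "grasp_force": force on a finger pad.
Only numpy, scipy, OpenCV 4.12 (cv2) and the standard library are available. Lean on these libraries where they do the work, as an engineer would, in place of code of your own. Each camera call takes 0.05 s, during which the arm holds its last target. There are 200 camera calls.

TASK

Clear the lumps of trimmed wax off the cold plate: pull its trimmings drawer fully out by the bar handle, then take the scraper block from the steel tray and with it sweep all five lumps over the plate's front edge into the drawer. Keep the gripper off the wax and leave the cassettes cooling along the back of the plate where they are. Finish by standing the scraper upright, flat on the floor of its tray, and leave the drawer out so that I can empty it.

Things in the scene. Friction and masses are not known exactly. Their poses are not given: they have to be found in the camera images.
- cold_plate: Cold plate, a fixed bench unit, maybe slightly turned. Origin on the bench under the middle of the plate's front edge; x from front edge to back, y left, z up. Flat dark plate: top at z = 100 mm, x 0 (open edge) to 215 mm, y -135 to 135 mm. Side lips 12 mm wide stand 6 mm above it; left of them the control column (y 147 to 202), behind x = 215 the rear housing, tops at z = 108 mm.
- drawer (a joint): Opening in m of the trimmings drawer under the plate: 0 shut, 0.085 fully out at its stop; it slides along the cold plate's -x, needs 2 to 4 N, stays where left, and may start 15 mm open. Front panel 262 mm wide, 10 mm thick, top 82 mm above the bench. When it is out, about 85 mm of its inside lies open in front of the plate's front edge.
- drawer_handle (a point): Middle of the drawer's bar handle; moves with the drawer; axes as the cold plate. Round steel bar, 10 mm diameter, 120 mm long along y, its centre line 66 mm above the bench (34 mm below the plate's top) and 33 mm in front of the drawer's panel (28 mm free between), 43 mm in front of the plate's front edge when shut; posts only at its two ends.
- drawer_in (a point): Middle of the drawer's inner floor, moving with the drawer; same axes as the cold plate. Inside walls at 58 mm either way along x and 124 mm along y; rim 48 mm above this point.
- scraper: Scraper block, plastic, standing upright in the tray, its length roughly along the tray's. Origin at the centre of its underside, z up, y along its length. Flat foot 30 (x) by 140 (y) by 13 mm high; on it a grey grip rib 23 mm thick (x), 92 mm long (y), from 13 to 54 mm above the underside. The foot's two long sides are alike, both scrape. 0.11 to 0.22 kg.
- tray: Shallow open steel tool tray, fixed, on the bench to the left or to the right of the cold plate. Origin at the centre of its underside; 200 mm (x) by 120 mm (y) outside, walls 3 mm thick and 12 mm high, inner floor 3 mm above the bench.
- lump1: One of five loose lumps of hard pale wax lying on the front part of the plate: 26 to 30 by 21 to 24 mm and 14 to 16 mm high, 11 to 19 g, with irregular corners. Origin at the centre of its underside, turned any way.
- lump2: One of five loose lumps of hard pale wax lying on the front part of the plate: 26 to 30 by 21 to 24 mm and 14 to 16 mm high, 11 to 19 g, with irregular corners. Origin at the centre of its underside, turned any way.
- lump3: One of five loose lumps of hard pale wax lying on the front part of the plate: 26 to 30 by 21 to 24 mm and 14 to 16 mm high, 11 to 19 g, with irregular corners. Origin at the centre of its underside, turned any way.
- lump4: One of five loose lumps of hard pale wax lying on the front part of the plate: 26 to 30 by 21 to 24 mm and 14 to 16 mm high, 11 to 19 g, with irregular corners. Origin at the centre of its underside, turned any way.
- lump5: One of five loose lumps of hard pale wax lying on the front part of the plate: 26 to 30 by 21 to 24 mm and 14 to 16 mm high, 11 to 19 g, with irregular corners. Origin at the centre of its underside, turned any way.
- cassette1: One of three specimen cassettes cooling in a row near the back of the plate: a white slotted cassette in a steel mould, 28 mm (x, about along the plate's x) by 41 mm by 16 mm high, 45 g, not fixed. Origin at the centre of its underside, about 190 mm behind the plate's front edge. To be left where it is.
- cassette2: One of three specimen cassettes cooling in a row near the back of the plate: a white slotted cassette in a steel mould, 28 mm (x, about along the plate's x) by 41 mm by 16 mm high, 45 g, not fixed. Origin at the centre of its underside, about 190 mm behind the plate's front edge. To be left where it is.
- cassette3: One of three specimen cassettes cooling in a row near the back of the plate: a white slotted cassette in a steel mould, 28 mm (x, about along the plate's x) by 41 mm by 16 mm high, 45 g, not fixed. Origin at the centre of its underside, about 190 mm behind the plate's front edge. To be left where it is.

How it is judged:
By the outcome, as a careful person would: the job done as asked, in the order asked, and still so for the second after the job is handed in, with the robot touching nothing.
It also fails if it takes over 72 s, if anything falls off the work surface, if the arm or the gripper's body presses on something with over 40 N, if the wrist force passes 120 N, or if a joint passes its speed limit or range.

## Working session

There is one attempt and no reset: what is moved stays moved. The work goes in short steps, Python scripts to look and compute and a shell command to move; the robot and the scene stay as the last step left them, time stands still between calls to the robot, and variables do not carry over. Pictures are saved under pics/ and viewed, at most 10 in all, crops included, and the job is handed in when it is done.

```bash
ls; mkdir -p pics; cat > h.py <<'E'
import numpy as np, cv2
from bench import r
def pts(s):
    z=s["z_map"]; K=s["camera_matrix"]; v,u=np.mgrid[:480,:640]
    x=(u-K[0,2])/K[0,0]*z; y=(v-K[1,2])/K[1,1]*z
    P=np.stack([x,-y,-z,np.ones_like(z)],-1)@np.array(s["cam_to_world"]).T
    P=P[...,:3]; P[z==0]=np.nan; return P
E
python3 - <<'E'
from h import *
for n in("scene","side"):
    s=r.snapshot(n); cv2.imwrite(f"pics/{n}0.png",s["img"]); np.savez(f"{n}0.npz",**s); print(n,s["cam_to_world"],s["camera_matrix"])
print(r.read_state())
E
```

```text
pics
scene [[ 0.72815244 -0.53225612  0.43185349  1.05013311]
 [ 0.68529467  0.55352758 -0.4732636  -0.48268809]
 [ 0.01285463  0.64055494  0.76780474  0.87830879]
 [ 0.          0.          0.          1.        ]] [[437.69151714   0.         319.16747108]
 [  0.         437.69151714 236.07860344]
 [  0.           0.           1.        ]]
side [[ 0.88978541  0.35822835 -0.28276206  0.27700505]
 [-0.45617682  0.67966744 -0.574417   -0.66849078]
 [-0.01358828  0.64009736  0.76817363  0.96507852]
 [ 0.          0.          0.          1.        ]] [[594.52326548   0.         322.18677095]
 [  0.         594.52326548 247.82133187]
 [  0.           0.           1.        ]]
{'time': 0.1, 'q': array([-0.07018341,  0.52192545, -0.03635542,  1.5999051 ,  0.02119818,
        1.02109089, -0.11280233]), 'dq': array([-8.57623799e-04, -2.60331535e-03,  5.17073627e-04, -1.52465902e-03,
        1.61017176e-03, -1.83733535e-03,  4.50642822e-05]), 'tau': array([ 6.00351588e-03, -9.28489351e+01,  1.98515877e+00, -3.70530617e+01,
        1.82421418e-02,  5.33716375e-03, -2.83208755e-05]), 'eef_pos': array([ 6.24733150e-01, -2.45013470e-05,  2.38817445e-01]), 'tool_rot': array([-3.14064983e+00,  4.88565752e-05,  1.57078894e+00]), 'force': array([ 0.46420976, -0.03341871,  0.00913094]), 'ft_torque': array([-0.01530878,  0.00625741, -0.01567374]), 'grasp_force': 0.0, 'opening': 0.08550539511642573}
```

View pics/scene0.png

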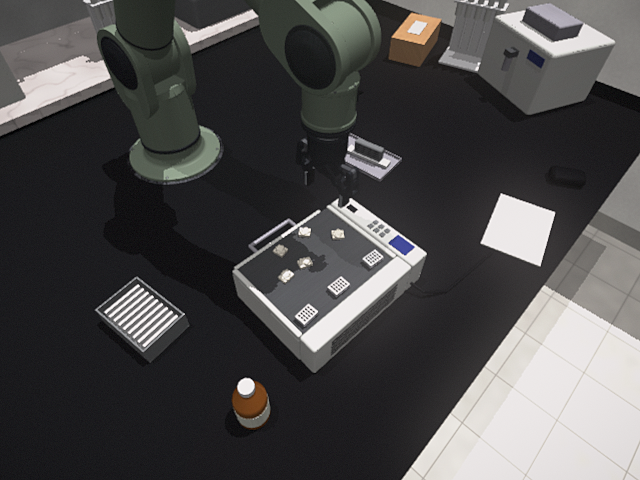

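View pics/side0.png

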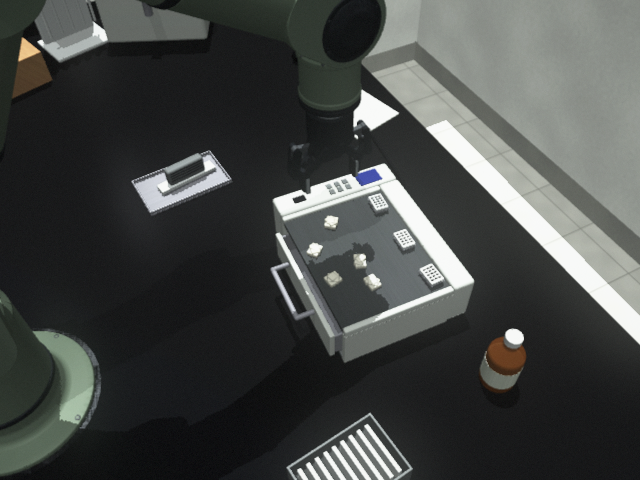

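The side view shows the plate with lumps at about (331,222), (315,250), (360,260), (333,279) and (372,282). The handle runs from (272,265) to (310,318). The tray is at left with corners (132,182), (221,152), (232,180) and (152,213), and the scraper is at (185,172).

```bash
cat > m.py <<'E'
from h import *
def rect(Q): return cv2.minAreaRect((Q[:,:2]*1000).astype(np.float32))
if __name__=="__main__":
  for n in("side","scene"):
    s=dict(np.load(f"{n}0.npz")); P=pts(s); g=s["img"].astype(int).mean(-1); z=P[...,2]
    box=(P[...,0]>.4)&(P[...,0]<1)&(abs(P[...,1])<.4)
    m=box&(abs(z-.1)<.003)&(g<110)
    nn,l,st,c=cv2.connectedComponentsWithStats(cv2.morphologyEx(m.astype(np.uint8),cv2.MORPH_OPEN,np.ones((3,3))))
    k=1+np.argmax(st[1:,4]); Q=P[l==k]; print(n,"plate",rect(Q),np.median(Q[:,2]))
    hull=cv2.convexHull((Q[:,:2]*1000).astype(np.float32))
    ins=np.zeros(z.shape,bool); 
    for i,j in zip(*np.where(box&(z>.106)&(z<.13))): ins[i,j]=cv2.pointPolygonTest(hull,(float(P[i,j,0]*1000),float(P[i,j,1]*1000)),False)>0
    nn,l,st,c=cv2.connectedComponentsWithStats(ins.astype(np.uint8))
    for k in range(1,nn):
      if st[k,4]>12: Q=P[l==k]; print(" blob",c[k].round(),st[k,4],((Q.max(0)+Q.min(0))/2).round(4),rect(Q)[1:])
    m=(box&(z>.055)&(z<.08)&(P[...,0]<.7)&(g>60)).astype(np.uint8)
    nn,l,st,c=cv2.connectedComponentsWithStats(m)
    for k in range(1,nn):
      if st[k,4]>40: Q=P[l==k]; print(" mid",c[k].round(),st[k,4],rect(Q),Q[:,2].max())
    m=((P[...,1]>.15)&(P[...,0]>.3)&(P[...,0]<.75)&(P[...,1]<.6)&(z>.001)&(z<.09)&(g>60)).astype(np.uint8)
    nn,l,st,c=cv2.connectedComponentsWithStats(m)
    for k in range(1,nn):
      if st[k,4]>150: 
        Q=P[l==k]; print(" tray",c[k].round(),st[k,4],rect(Q),Q[:,2].max())
        for a,b in((.045,.07),(.013,.022)):
          q=Q[(Q[:,2]>a)&(Q[:,2]<b)]
          if len(q)>10: print("   z",a,rect(q),len(q),q[:,2].max())
E
python3 m.py
```

```text
side plate ((573.4112548828125, -176.1630096435547), (30.129770278930664, 37.15081024169922), 84.31648254394531) 0.09858524117916806
 mid [176. 165.] 46 ((426.97998046875, 381.1247253417969), (44.7447395324707, 17.732065200805664), 10.021539688110352) 0.05942379204650006
 mid [280. 222.] 80 ((561.3473510742188, 109.41259765625), (7.042243480682373, 50.54814910888672), 4.620033264160156) 0.07974852175399105
 mid [326. 303.] 1813 ((561.9797973632812, -101.37002563476562), (148.417724609375, 325.7266540527344), 25.499666213989258) 0.07999483274196562
 tray [181. 181.] 2113 ((433.1302490234375, 386.37646484375), (201.50819396972656, 135.40335083007812), 4.466145038604736) 0.06005439299132442
   z 0.045 ((446.3009948730469, 386.136962890625), (91.19109344482422, 28.461490631103516), 7.134047031402588) 303 0.06005439299132442
   z 0.013 ((433.4500427246094, 372.18218994140625), (102.68111419677734, 207.6485595703125), 83.451416015625) 201 0.021167918464820135
scene plate ((660.0843505859375, -65.84611511230469), (271.7071533203125, 212.41812133789062), 86.7532958984375) 0.0992966241603026

[... 1012 characters left out ...]
id [269. 235.] 234 ((511.3726806640625, -66.68341827392578), (42.5310173034668, 146.03208923339844), 3.619042158126831) 0.07994991441786492
 mid [257. 304.] 227 ((622.9608154296875, -211.4619140625), (2.4120583534240723, 153.9890899658203), 86.95807647705078) 0.07999185579238377
 tray [371. 158.] 975 ((439.8951110839844, 388.8862609863281), (196.6921844482422, 136.02655029296875), 5.4154767990112305) 0.05926772870998109
   z 0.045 ((451.76483154296875, 385.7857666015625), (91.11968994140625, 23.278209686279297), 10.383380889892578) 150 0.05926772870998109
   z 0.013 ((458.47674560546875, 371.1772155761719), (143.0133514404297, 116.04864501953125), 13.297646522521973) 148 0.021434860174621928
```

```bash
python3 -m handwheel '[{"x":-0.071,"y":-0.1625,"z":0.05},{"x":-0.071,"y":-0.1625,"z":0.05},{"x":-0.071,"y":-0.1625,"z":0.05},{"x":-0.071,"y":-0.1625,"z":0.05},{"rz":0.018},{},{}]' 0.43 40
python3 - <<'E'
from h import *
for n in("wrist","side"):
    s=r.snapshot(n); cv2.imwrite(f"pics/{n}1.png",s["img"]); np.savez(f"{n}1.npz",**s)
E
```

```text
validation failed for argument at $[0]...
```

View pics/wrist1.png

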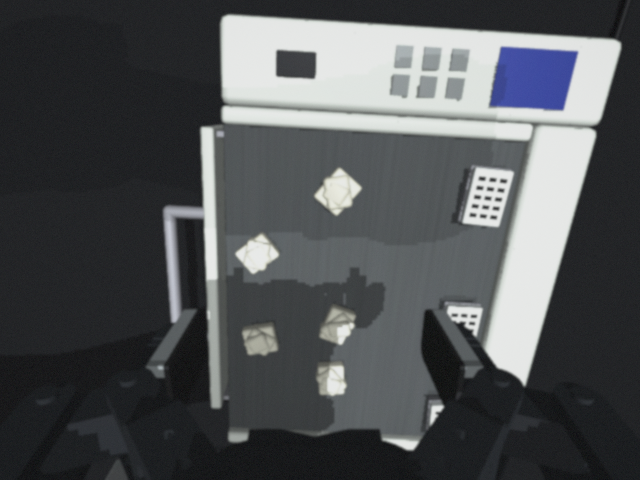

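The wrist view from the start pose shows all five lumps, the open-edge gap near column 225, and the handle bar near column 172. The move was refused, so I'll give all six numbers in every row.

```bash
python3 -m handwheel '[{"x":-0.071,"y":-0.1625,"z":0.05,"rx":0,"ry":0,"rz":0},{"x":-0.071,"y":-0.1625,"z":0.05,"rx":0,"ry":0,"rz":0},{"x":-0.071,"y":-0.1625,"z":0.05,"rx":0,"ry":0,"rz":0},{"x":-0.071,"y":-0.1625,"z":0.05,"rx":0,"ry":0,"rz":0},{"x":0,"y":0,"z":0,"rx":0,"ry":0,"rz":0.018},{"x":0,"y":0,"z":0,"rx":0,"ry":0,"rz":0}]' 0.43 40
python3 -m handwheel --help | head -30
python3 - <<'E'
from h import *
s=r.snapshot("wrist"); cv2.imwrite("pics/wrist2.png",s["img"]); np.savez("wrist2.npz",**s)
P=pts(s);z=P[...,2]
m=((z>.05)&(z<.075)&(P[...,0]<.56)&(P[...,0]>.46)).astype(np.uint8)
nn,l,st,c=cv2.connectedComponentsWithStats(m)
for k in range(1,nn):
  if st[k,4]>100:
    Q=P[l==k]; print(c[k].round(),st[k],Q.min(0),Q.max(0),cv2.minAreaRect((Q[:,:2]*1000).astype(np.float32)))
E
```

```text
time: 0.8
eef_pos: [0.4946, -0.0571, 0.1994]
tool_rot: [3.142, 0.0, 1.512]
force: [-0.1, 0.4, -0.2]
opening: 0.0248
grasp_force: 0.0
[337. 196.] [ 313   30   62  276 4251] [ 0.49098089 -0.12054115  0.05000059] [0.53944354 0.07277447 0.0749451 ] ((514.7575073242188, -23.31158447265625), (194.6880645751953, 38.26554489135742), 86.71106719970703)
[398.  40.] [391  34  17  13 180] [0.54998796 0.06522443 0.05023736] [0.55989846 0.06947318 0.07416881] ((554.9882202148438, 67.37017059326172), (4.063377380371094, 9.92837142944336), 88.518310546875)invalid input: not JSON, or not a number
```

```bash
python3 - <<'E'
from h import *
print({k:v for k,v in r.read_state().items() if k in("time","eef_pos","tool_rot","opening","force")})
E
```

```text
{'time': 0.85, 'eef_pos': array([ 0.49531553, -0.05673467,  0.19953398]), 'tool_rot': array([ 3.14103218e+00, -3.42599867e-05,  1.51509450e+00]), 'force': array([0.60116273, 0.7247141 , 0.4625036 ]), 'opening': 0.024300295508143156}
```

View pics/wrist2.png

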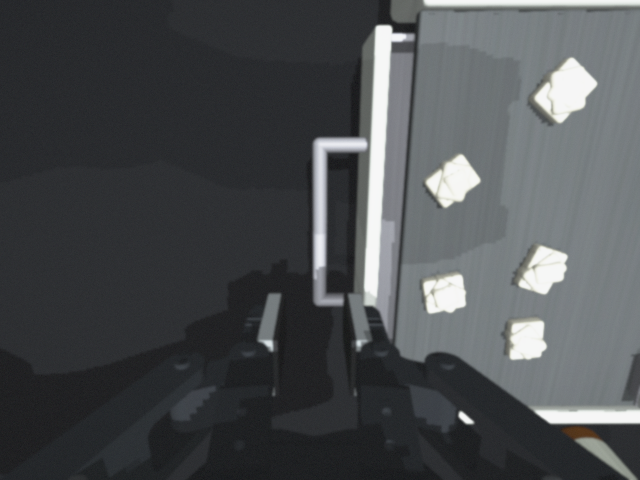

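The wrist view shows the bar handle along column 320, rows 140–303, with the fingers straddling its line. I'll measure the bar.

```bash
python3 - <<'E'
from h import *
s=dict(np.load("wrist2.npz"));P=pts(s)
for v in(150,180,220,260,290):
    w=P[v,306:336]; w=w[(w[:,2]>.06)]; print(v,w.min(0),w.max(0))
w=P[135:310,318:323].reshape(-1,3);w=w[w[:,2]>.06];print(w.min(0),w.max(0))
print("edge",P[220,395:425:4].round(3).tolist())
E
```

```text
150 [4.97106552e-01 3.65029193e-04 6.88348062e-02] [0.51230585 0.00130039 0.07154577]
180 [ 0.49586756 -0.02040876  0.06746618] [ 0.50514594 -0.01945261  0.07163672]
220 [ 0.49413567 -0.04997787  0.06767707] [ 0.50372385 -0.04847272  0.07197796]
260 [ 0.49305793 -0.08177154  0.06756194] [ 0.50220576 -0.07983034  0.07175221]
290 [ 0.4915554  -0.10655217  0.06763454] [ 0.50019535 -0.10506312  0.07120973]
[ 0.49406256 -0.11980563  0.06532306] [0.5038528  0.00946105 0.07302945]
edge [[0.564, -0.066, 0.024], [0.568, -0.066, 0.023], [0.554, -0.044, 0.098], [0.556, -0.044, 0.1], [0.558, -0.044, 0.101], [0.561, -0.044, 0.1], [0.563, -0.044, 0.1], [0.566, -0.044, 0.101]]
```

```bash
python3 -m handwheel '[{"x":0,"y":0.018,"z":0.15,"rx":0,"ry":0,"rz":0},{"x":0,"y":0,"z":0.15,"rx":0,"ry":0,"rz":0},{"x":0,"y":0,"z":0.15,"rx":0,"ry":0,"rz":0},{"x":0,"y":0,"z":0.15,"rx":0,"ry":0,"rz":0},{"x":0,"y":0,"z":0.12,"rx":0,"ry":0,"rz":0},{"x":0,"y":0,"z":0,"rx":0,"ry":0,"rz":0},{"x":0,"y":0,"z":0,"rx":0,"ry":0,"rz":0}]' 0.43
python3 -m handwheel '[{"x":0,"y":0,"z":0,"rx":0,"ry":0,"rz":0},{"x":0,"y":0,"z":0,"rx":0,"ry":0,"rz":0},{"x":0,"y":0,"z":0,"rx":0,"ry":0,"rz":0},{"x":0,"y":0,"z":0,"rx":0,"ry":0,"rz":0}]' 1 40
```

```text
time: 1.55
eef_pos: [0.499, -0.0567, 0.0556]
tool_rot: [-3.141, -0.0, 1.516]
force: [-0.6, 0.2, 0.3]
opening: 0.0244
grasp_force: 0.0
time: 1.95
eef_pos: [0.4995, -0.0569, 0.0565]
tool_rot: [3.139, -0.0, 1.514]
force: [-1.6, 1.0, 9.9]
opening: 0.0087
grasp_force: 39.6
```

```bash
python3 -m handwheel '[{"x":0,"y":-0.03,"z":0,"rx":0,"ry":0,"rz":0},{"x":0,"y":-0.05,"z":0,"rx":0,"ry":0,"rz":0},{"x":0,"y":-0.05,"z":0,"rx":0,"ry":0,"rz":0},{"x":0,"y":-0.05,"z":0,"rx":0,"ry":0,"rz":0},{"x":0,"y":-0.05,"z":0,"rx":0,"ry":0,"rz":0},{"x":0,"y":-0.05,"z":0,"rx":0,"ry":0,"rz":0},{"x":0,"y":-0.03,"z":0,"rx":0,"ry":0,"rz":0},{"x":0,"y":0,"z":0,"rx":0,"ry":0,"rz":0}]'
python3 -m handwheel '[{"x":0,"y":-0.015,"z":0,"rx":0,"ry":0,"rz":0},{"x":0,"y":-0.015,"z":0,"rx":0,"ry":0,"rz":0},{"x":0,"y":-0.01,"z":0,"rx":0,"ry":0,"rz":0},{"x":0,"y":0,"z":0,"rx":0,"ry":0,"rz":0}]'
```

```text
time: 2.75
eef_pos: [0.437, -0.0534, 0.0565]
tool_rot: [3.14, -0.0, 1.514]
force: [-1.5, 2.3, 12.5]
opening: 0.0085
grasp_force: 40.1
time: 3.15
eef_pos: [0.4298, -0.053, 0.0565]
tool_rot: [3.139, -0.0, 1.514]
force: [-0.0, 1.4, 12.4]
opening: 0.009
grasp_force: 40.1
```

```bash
python3 -m handwheel '[{"x":0,"y":-0.01,"z":0,"rx":0,"ry":0,"rz":0},{"x":0,"y":0,"z":0,"rx":0,"ry":0,"rz":0}]'
python3 -m handwheel '[{"x":0,"y":-0.01,"z":0,"rx":0,"ry":0,"rz":0},{"x":0,"y":0,"z":0,"rx":0,"ry":0,"rz":0}]'
```

```text
time: 3.35
eef_pos: [0.4279, -0.0529, 0.0565]
tool_rot: [3.139, -0.0, 1.514]
force: [0.3, 0.5, 12.9]
opening: 0.0084
grasp_force: 40.1
time: 3.55
eef_pos: [0.4259, -0.0527, 0.0565]
tool_rot: [3.138, -0.0, 1.514]
force: [0.8, 1.6, 12.2]
opening: 0.0085
grasp_force: 40.1
```

```bash
python3 -m handwheel '[{"x":0,"y":-0.01,"z":0,"rx":0,"ry":0,"rz":0},{"x":0,"y":0,"z":0,"rx":0,"ry":0,"rz":0}]'
```

```text
time: 3.75
eef_pos: [0.425, -0.0527, 0.0565]
tool_rot: [3.136, -0.0, 1.514]
force: [6.8, 0.2, 5.7]
opening: 0.0083
grasp_force: 39.6
```

```bash
python3 -m handwheel '[{"x":0,"y":-0.01,"z":0,"rx":0,"ry":0,"rz":0},{"x":0,"y":0,"z":0,"rx":0,"ry":0,"rz":0}]'
```

```text
time: 3.95
eef_pos: [0.425, -0.0527, 0.0566]
tool_rot: [3.133, -0.001, 1.514]
force: [17.9, -3.2, -7.3]
opening: 0.0085
grasp_force: 39.3
```

```bash
python3 -m handwheel '[{"x":0,"y":0.01,"z":0,"rx":0,"ry":0,"rz":0},{"x":0,"y":0,"z":0,"rx":0,"ry":0,"rz":0},{"x":0,"y":0,"z":0,"rx":0,"ry":0,"rz":0},{"x":0,"y":0,"z":0,"rx":0,"ry":0,"rz":0}]' 0.45
python3 -m handwheel '[{"x":0,"y":0,"z":-0.08,"rx":0,"ry":0,"rz":0},{"x":0,"y":0,"z":-0.16,"rx":0,"ry":0,"rz":0},{"x":0,"y":0,"z":-0.2,"rx":0,"ry":0,"rz":0},{"x":0,"y":0,"z":-0.2,"rx":0,"ry":0,"rz":0},{"x":0,"y":0,"z":-0.2,"rx":0,"ry":0,"rz":0}]'
python3 -m handwheel '[{"x":0.2,"y":0,"z":0,"rx":0,"ry":0,"rz":0},{"x":0.2,"y":0,"z":0,"rx":0,"ry":0,"rz":0},{"x":0.2,"y":0,"z":0,"rx":0,"ry":0,"rz":0},{"x":0.2,"y":0,"z":0,"rx":0,"ry":0,"rz":0},{"x":0.2,"y":0,"z":0,"rx":0,"ry":0,"rz":0},{"x":0.2,"y":0,"z":0,"rx":0,"ry":0,"rz":0},{"x":0.2,"y":0,"z":0,"rx":0,"ry":0,"rz":0},{"x":0.2,"y":0,"z":0,"rx":0,"ry":0,"rz":0}]' -0.2
python3 -m handwheel '[{"x":0.2,"y":0,"z":0,"rx":0,"ry":0,"rz":0},{"x":0.2,"y":0,"z":0,"rx":0,"ry":0,"rz":0},{"x":0.2,"y":0,"z":0,"rx":0,"ry":0,"rz":0},{"x":0,"y":0,"z":0,"rx":0,"ry":0,"rz":-0.047},{"x":0,"y":0,"z":0,"rx":0,"ry":0,"rz":-0.047},{"x":0,"y":0,"z":0,"rx":0,"ry":0,"rz":-0.047},{"x":0,"y":0,"z":0,"rx":0,"ry":0,"rz":-0.047}]'
python3 -m handwheel '[{"x":0,"y":0,"z":0,"rx":0,"ry":0,"rz":-0.047},{"x":0,"y":0,"z":0,"rx":0,"ry":0,"rz":-0.047},{"x":0,"y":0,"z":0,"rx":0,"ry":0,"rz":-0.047},{"x":0,"y":0,"z":0,"rx":0,"ry":0,"rz":-0.047},{"x":0,"y":0,"z":0,"rx":0,"ry":0,"rz":-0.047},{"x":0,"y":0,"z":0,"rx":0,"ry":0,"rz":-0.047},{"x":0,"y":0,"z":0,"rx":0,"ry":0,"rz":-0.047},{"x":0,"y":0,"z":0,"rx":0,"ry":0,"rz":-0.046}]'
cat > look.py <<'E'
from m import *
import sys
s=r.snapshot("wrist"); cv2.imwrite(sys.argv[1],s["img"]); np.savez("w.npz",**s); P=pts(s);z=P[...,2]
st=r.read_state(); print(st["eef_pos"],st["tool_rot"],st["q"].round(2))
for a,b in((.052,.065),(.013,.02),(.0005,.02)):
    m=((z>a)&(z<b)&(abs(P[...,0]-.44)<.15)&(abs(P[...,1]-.39)<.12)).astype(np.uint8)
    nn,l,t,c=cv2.connectedComponentsWithStats(m); k=1+np.argmax(t[1:,4]); Q=P[l==k]; print(a,t[k],rect(Q),np.median(Q[:,2]))
E
python3 look.py pics/w3.png
```

```text
time: 4.35
eef_pos: [0.4225, -0.0527, 0.0554]
tool_rot: [-3.141, -0.0, 1.514]
force: [-0.5, -0.1, 0.2]
opening: 0.0238
grasp_force: 0.0
time: 4.85
eef_pos: [0.4221, -0.0527, 0.225]
tool_rot: [-3.141, -0.0, 1.514]
force: [0.7, 0.1, -0.5]
opening: 0.0235
grasp_force: 0.0
time: 5.65
eef_pos: [0.4404, 0.2682, 0.2233]
tool_rot: [-3.141, 0.0, 1.514]
force: [0.8, -1.0, 0.7]
opening: 0.0514
grasp_force: 0.0
time: 6.35
eef_pos: [0.4473, 0.3864, 0.2231]
tool_rot: [-3.141, 0.0, 2.111]
force: [0.9, -0.2, -0.2]
opening: 0.0514
grasp_force: 0.0
time: 7.15
eef_pos: [0.4475, 0.3862, 0.2232]
tool_rot: [-3.141, -0.0, -2.994]
force: [1.0, -1.6, 0.5]
opening: 0.0511
grasp_force: 0.0
[0.44749779 0.38619599 0.22305516] [-3.14099718e+00 -4.33984054e-04 -2.98485349e+00] [-0.39  0.54 -0.61  1.69  0.35  1.02  0.61]
0.052 [ 301  162   31  106 2809] ((448.2652587890625, 389.6940002441406), (90.66386413574219, 23.805683135986328), 10.000823974609375) 0.05677366656451932
0.013 [ 298  129   36  147 1591] ((448.9775085449219, 389.8536376953125), (139.8062286376953, 30.02127456665039), 10.002163887023926) 0.01604338641707842
0.0005 [  187    56   219   280 28236] ((458.05633544921875, 382.0448913574219), (223.0491180419922, 263.91229248046875), 89.77488708496094) 0.0032024324780353386
```

View pics/w3.png

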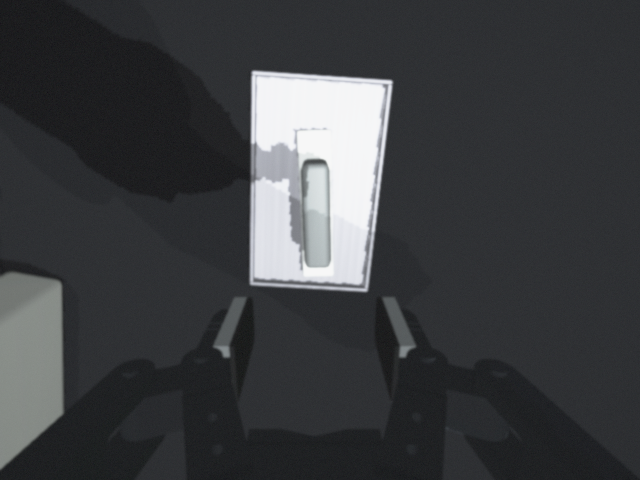

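The scraper lies at (448.6, 389.8) mm, its long axis at 10.0°, at pixel (316,213). The tray spans about (252,72) to (391,290).

```bash
python3 -m handwheel '[{"x":-0.008,"y":0.017,"z":0.1,"rx":0,"ry":0,"rz":0},{"x":0,"y":0,"z":0.2,"rx":0,"ry":0,"rz":-0.0056},{"x":0,"y":0,"z":0.2,"rx":0,"ry":0,"rz":0},{"x":0,"y":0,"z":0.2,"rx":0,"ry":0,"rz":0},{"x":0,"y":0,"z":0.16,"rx":0,"ry":0,"rz":0},{"x":0,"y":0,"z":0.105,"rx":0,"ry":0,"rz":0},{"x":0,"y":0,"z":0,"rx":0,"ry":0,"rz":0}]'
python3 -m handwheel '[{"x":0,"y":0,"z":0,"rx":0,"ry":0,"rz":0},{"x":0,"y":0,"z":0,"rx":0,"ry":0,"rz":0},{"x":0,"y":0,"z":0,"rx":0,"ry":0,"rz":0},{"x":0,"y":0,"z":0,"rx":0,"ry":0,"rz":0},{"x":0,"y":0,"z":0,"rx":0,"ry":0,"rz":0},{"x":0,"y":0,"z":0,"rx":0,"ry":0,"rz":0}]' 1 80
```

```text
time: 7.9
eef_pos: [0.4474, 0.3889, 0.0277]
tool_rot: [-3.139, -0.004, -2.985]
force: [1.0, 0.3, 0.4]
opening: 0.0511
grasp_force: 0.0
time: 8.5
eef_pos: [0.4493, 0.3907, 0.0319]
tool_rot: [3.14, 0.002, -2.983]
force: [-1.0, -1.5, 8.0]
opening: 0.0221
grasp_force: 79.2
```

```bash
python3 -m handwheel '[{"x":0,"y":0,"z":-0.05,"rx":0,"ry":0,"rz":0},{"x":0,"y":0,"z":-0.15,"rx":0,"ry":0,"rz":0},{"x":0,"y":0,"z":-0.2,"rx":0,"ry":0,"rz":0},{"x":0,"y":0,"z":-0.2,"rx":0,"ry":0,"rz":0},{"x":0,"y":0,"z":-0.2,"rx":0,"ry":0,"rz":0},{"x":0,"y":0,"z":-0.2,"rx":0,"ry":0,"rz":0},{"x":0,"y":0,"z":0,"rx":0,"ry":0,"rz":0}]'
python3 -m handwheel '[{"x":0,"y":0,"z":0,"rx":0,"ry":0,"rz":0.0437},{"x":0,"y":0,"z":0,"rx":0,"ry":0,"rz":0.0437},{"x":0,"y":0,"z":0,"rx":0,"ry":0,"rz":0.0437},{"x":0,"y":0,"z":0,"rx":0,"ry":0,"rz":0.0437},{"x":0,"y":0,"z":0,"rx":0,"ry":0,"rz":0.0437},{"x":0,"y":0,"z":0,"rx":0,"ry":0,"rz":0.0437},{"x":0,"y":0,"z":0,"rx":0,"ry":0,"rz":0.0437}]'
python3 -m handwheel '[{"x":0,"y":0,"z":0,"rx":0,"ry":0,"rz":0.0437},{"x":0,"y":0,"z":0,"rx":0,"ry":0,"rz":0.0437},{"x":0,"y":0,"z":0,"rx":0,"ry":0,"rz":0.0437},{"x":0,"y":0,"z":0,"rx":0,"ry":0,"rz":0.0437},{"x":0,"y":0,"z":0,"rx":0,"ry":0,"rz":0.0437},{"x":0,"y":0,"z":0,"rx":0,"ry":0,"rz":0.0437},{"x":0,"y":0,"z":0,"rx":0,"ry":0,"rz":0}]'
python3 -m handwheel '[{"x":-0.18,"y":0.0945,"z":0,"rx":0,"ry":0,"rz":0},{"x":-0.18,"y":0.0945,"z":0,"rx":0,"ry":0,"rz":0},{"x":-0.18,"y":0.0945,"z":0,"rx":0,"ry":0,"rz":0},{"x":-0.18,"y":0.0945,"z":0,"rx":0,"ry":0,"rz":0},{"x":-0.18,"y":0.0945,"z":0,"rx":0,"ry":0,"rz":0},{"x":-0.18,"y":0.0945,"z":0,"rx":0,"ry":0,"rz":0},{"x":-0.18,"y":0.0945,"z":0,"rx":0,"ry":0,"rz":0}]'
python3 -m handwheel '[{"x":-0.18,"y":0.0945,"z":0,"rx":0,"ry":0,"rz":0},{"x":-0.18,"y":0.0945,"z":0,"rx":0,"ry":0,"rz":0},{"x":-0.18,"y":0.0945,"z":0,"rx":0,"ry":0,"rz":0},{"x":-0.18,"y":0.0945,"z":0,"rx":0,"ry":0,"rz":0},{"x":-0.18,"y":0.0945,"z":0,"rx":0,"ry":0,"rz":0},{"x":-0.18,"y":0.0945,"z":0,"rx":0,"ry":0,"rz":0},{"x":-0.18,"y":0.0945,"z":0,"rx":0,"ry":0,"rz":0},{"x":0,"y":0,"z":0,"rx":0,"ry":0,"rz":0}]'
python3 - <<'E'
from m import *
s=r.snapshot("scene"); cv2.imwrite("pics/s4.png",s["img"]); np.savez("s4.npz",**s)
s=r.snapshot("side"); np.savez("sd4.npz",**s)
cv2.imwrite("pics/sd4.png",np.vstack([cv2.resize(s["img"][100:400,150:550],(800,600))]))
st=r.read_state(); print(st["eef_pos"],st["tool_rot"],st["q"].round(2))
E
```

```text
time: 9.2
eef_pos: [0.4499, 0.3917, 0.2366]
tool_rot: [3.137, 0.007, -2.983]
force: [-0.0, 0.7, -1.5]
opening: 0.0219
grasp_force: 78.5
time: 9.9
eef_pos: [0.4485, 0.39, 0.2307]
tool_rot: [3.141, -0.0, 2.334]
force: [-0.3, -0.5, -1.1]
opening: 0.0223
grasp_force: 78.4
time: 10.6
eef_pos: [0.4484, 0.3902, 0.2307]
tool_rot: [3.141, -0.0, 1.513]
force: [-0.8, 0.0, -1.5]
opening: 0.022
grasp_force: 78.4
time: 11.3
eef_pos: [0.5673, 0.1296, 0.2306]
tool_rot: [3.141, -0.0, 1.521]
force: [1.3, 0.3, -0.2]
opening: 0.022
grasp_force: 78.4
time: 12.1
eef_pos: [0.6856, -0.1342, 0.2298]
tool_rot: [-3.142, 0.002, 1.514]
force: [-0.8, 0.7, -2.3]
opening: 0.0218
grasp_force: 78.7
[ 0.68493446 -0.12855414  0.22991802] [-3.14095151e+00 -4.69768690e-04  1.51775411e+00] [ 0.15  0.65 -0.09  1.39  0.06  1.1   0.  ]
```

View pics/sd4.png

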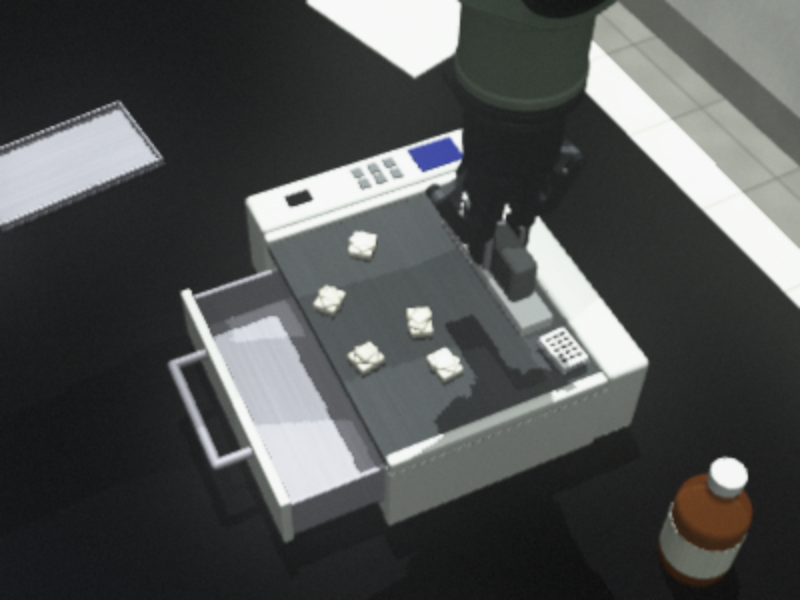

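Side view: the drawer is fully out, the tray is empty, and the scraper is held roughly upright at about (515,280) above the plate. The five lumps are unmoved. I'll check the scraper's tilt and height and the lump positions in the plate frame.

```bash
cat > lumps.py <<'E'
from m import *
O=np.array([.5532,-.06]); a=-np.radians(3.25); U=np.array([[np.cos(a),np.sin(a)],[-np.sin(a),np.cos(a)]])
def loc(P): return np.concatenate([(P[...,:2]-O)@U.T,P[...,2:]],-1)*1000
def lumps(s,zlo=106,zhi=122,xlo=-10,xhi=215):
    L=loc(pts(s)); m=((L[...,2]>zlo)&(L[...,2]<zhi)&(L[...,0]>xlo)&(L[...,0]<xhi)&(abs(L[...,1])<133)).astype(np.uint8)
    nn,l,t,c=cv2.connectedComponentsWithStats(m)
    for k in range(1,nn):
        if t[k,4]>30: Q=L[l==k]; print(" blob",c[k].round(),t[k,4],Q.min(0).round(),Q.max(0).round())
if __name__=="__main__":
    for n in("s4","sd4"):
        s=dict(np.load(n+".npz")); print(n); lumps(s)
        L=loc(pts(s)); m=(abs(L[...,0]-135)<24)&(abs(L[...,1]+60)<76)&(L[...,2]>185)&(L[...,2]<250)
        Q=L[m]; print(len(Q),Q.min(0),Q.max(0)); f=Q[(Q[:,2]<222)]
        h=np.histogram(Q[:,2],bins=np.arange(186,250,4));print(h[0])
        e=Q[(abs(Q[:,1]+60)>50)]; print("foot",e.min(0),e.max(0))
        top=e[e[:,2]>e[:,2].max()-6]; A=np.c_[top[:,:2],np.ones(len(top))]; print("plane",np.linalg.lstsq(A,top[:,2],rcond=None)[0],len(top))
E
python3 lumps.py
```

```text
s4
 blob [338. 234.] 99 [ 70.  75. 106.] [102. 107. 117.]
 blob [279. 249.] 75 [ 15. -49. 106.] [ 39. -24. 117.]
 blob [373. 259.] 223 [175.  74. 106.] [205. 115. 119.]
 blob [339. 287.] 256 [176. -32. 107.] [204.  10. 119.]
 blob [306. 315.] 289 [ 179. -126.  106.] [208. -84. 119.]
795 [ 113.70400144 -135.87399913  199.89158918] [158.54107874   2.8596566  249.9733936 ]
[  0   0   0  11  92  73 265  80  27  25  37  32  40  38  32]
foot [ 122.78226905 -135.87399913  201.3661752 ] [154.48346435   2.8596566  249.9733936 ]
plane [-2.72733824e-01  2.08862484e+00  5.19464799e+02] 14
sd4
 blob [331. 221.] 124 [ 66.  73. 106.] [ 98. 108. 115.]
 blob [315. 249.] 122 [ 10.  24. 106.] [ 38.  55. 116.]
 blob [360. 259.] 133 [ 76. -35. 106.] [102.  -3. 117.]
 blob [431. 274.] 328 [ 174. -127.  106.] [206. -85. 119.]
 blob [333. 277.] 135 [ 13. -51. 106.] [ 40. -25. 116.]
 blob [372. 281.] 153 [ 75. -87. 106.] [100. -58. 115.]
1067 [ 111.14025352 -135.56575755  198.52331324] [158.77870632   4.62949089 249.99441614]
[  0   0   0  54 109 122 292  46  37  42  55  51  55  58  60]
foot [ 117.32857613 -135.56575755  198.87586517] [151.20282606   4.62949089 249.99441614]
plane [-1.01058482e-01  8.04652101e-01  3.49376258e+02] 12
```

```bash
python3 -m handwheel '[{"x":0.03,"y":0,"z":0.1,"rx":0,"ry":0,"rz":0},{"x":0,"y":0,"z":0.13,"rx":0,"ry":0,"rz":0},{"x":0,"y":0,"z":0.12,"rx":0,"ry":0,"rz":0},{"x":0,"y":0,"z":0.08,"rx":0,"ry":0,"rz":0},{"x":0,"y":0,"z":0.04,"rx":0,"ry":0,"rz":0},{"x":0,"y":0,"z":0,"rx":0,"ry":0,"rz":0}]'
python3 -m handwheel '[{"x":0,"y":0,"z":0.01,"rx":0,"ry":0,"rz":0},{"x":0,"y":0,"z":0.01,"rx":0,"ry":0,"rz":0},{"x":0,"y":0,"z":0,"rx":0,"ry":0,"rz":0}]'
```

```text
time: 12.8
eef_pos: [0.6852, -0.1212, 0.1358]
tool_rot: [-3.141, -0.0, 1.517]
force: [-0.4, 0.3, -1.3]
opening: 0.022
grasp_force: 78.7
time: 13.1
eef_pos: [0.6857, -0.1217, 0.1327]
tool_rot: [3.141, 0.0, 1.516]
force: [0.5, 0.2, -2.3]
opening: 0.0215
grasp_force: 78.7
```

```bash
python3 -m handwheel '[{"x":0,"y":0,"z":0.0075,"rx":0,"ry":0,"rz":0},{"x":0,"y":0,"z":0,"rx":0,"ry":0,"rz":0}]'
python3 -m handwheel '[{"x":0,"y":0,"z":0.005,"rx":0,"ry":0,"rz":0},{"x":0,"y":0,"z":0,"rx":0,"ry":0,"rz":0}]'
```

```text
time: 13.3
eef_pos: [0.6855, -0.1217, 0.1309]
tool_rot: [3.142, 0.0, 1.516]
force: [-0.5, 0.9, -0.9]
opening: 0.022
grasp_force: 78.7
time: 13.5
eef_pos: [0.6855, -0.1216, 0.1297]
tool_rot: [-3.141, 0.0, 1.516]
force: [-0.4, 0.4, -1.4]
opening: 0.0222
grasp_force: 78.7
```

```bash
python3 -m handwheel '[{"x":0,"y":-0.04,"z":0,"rx":0,"ry":0,"rz":0},{"x":0,"y":-0.05,"z":0,"rx":0,"ry":0,"rz":0},{"x":0,"y":-0.05,"z":0,"rx":0,"ry":0,"rz":0},{"x":0,"y":-0.05,"z":0,"rx":0,"ry":0,"rz":0},{"x":0,"y":-0.05,"z":0,"rx":0,"ry":0,"rz":0},{"x":0,"y":-0.05,"z":0,"rx":0,"ry":0,"rz":0},{"x":0,"y":-0.05,"z":0,"rx":0,"ry":0,"rz":0},{"x":0,"y":-0.05,"z":0,"rx":0,"ry":0,"rz":0}]'
python3 -m handwheel '[{"x":0,"y":-0.04,"z":0,"rx":0,"ry":0,"rz":0},{"x":0,"y":-0.04,"z":0,"rx":0,"ry":0,"rz":0},{"x":0,"y":-0.04,"z":0,"rx":0,"ry":0,"rz":0},{"x":0,"y":-0.04,"z":0,"rx":0,"ry":0,"rz":0},{"x":0,"y":-0.04,"z":0,"rx":0,"ry":0,"rz":0},{"x":0,"y":-0.04,"z":0,"rx":0,"ry":0,"rz":0},{"x":0,"y":-0.04,"z":0,"rx":0,"ry":0,"rz":0},{"x":0,"y":-0.04,"z":0,"rx":0,"ry":0,"rz":0}]'
python3 -m handwheel '[{"x":0,"y":-0.04,"z":0,"rx":0,"ry":0,"rz":0},{"x":0,"y":-0.03,"z":0,"rx":0,"ry":0,"rz":0},{"x":0,"y":-0.02,"z":0,"rx":0,"ry":0,"rz":0},{"x":0,"y":0,"z":0,"rx":0,"ry":0,"rz":0},{"x":0,"y":0,"z":0,"rx":0,"ry":0,"rz":0}]'
python3 - <<'E'
from lumps import *
for n in("side","scene"):
    s=r.snapshot(n); print(n); lumps(s)
    print("drawer"); lumps(s,42,75,-85,20)
    if n=="side": cv2.imwrite("pics/sd5.png",cv2.resize(s["img"][100:400,150:550],(800,600)))
E
```

```text
time: 14.3
eef_pos: [0.6068, -0.1173, 0.1299]
tool_rot: [3.141, -0.0, 1.516]
force: [0.1, 0.6, -1.7]
opening: 0.0221
grasp_force: 78.7
time: 15.1
eef_pos: [0.5431, -0.1138, 0.1298]
tool_rot: [-3.142, -0.0, 1.516]
force: [-0.6, -0.3, -1.3]
opening: 0.0221
grasp_force: 78.7
time: 15.6
eef_pos: [0.526, -0.1128, 0.1299]
tool_rot: [3.141, -0.0, 1.516]
force: [0.2, 0.4, -0.7]
opening: 0.022
grasp_force: 78.7
side
 blob [378. 202.] 246 [171.  72. 106.] [200. 116. 118.]
 blob [404. 239.] 286 [172. -34. 106.] [201.  10. 120.]
 blob [431. 274.] 334 [ 175. -128.  106.] [206. -84. 119.]
drawer
 blob [266. 246.] 393 [-85. 118.  42.] [ -8. 129.  74.]
 blob [319. 345.] 486 [ -85. -132.   42.] [   4. -124.   74.]
scene
 blob [304. 231.] 85 [ 12.  27. 106.] [ 43.  52. 115.]
 blob [261. 245.] 157 [ -10. -124.  106.] [ -5.  12. 115.]
 blob [338. 234.] 97 [ 69.  76. 106.] [101. 108. 115.]
 blob [373. 259.] 223 [175.  73. 108.] [204. 116. 120.]
 blob [339. 287.] 253 [175. -32. 107.] [204.  10. 119.]
 blob [306. 315.] 290 [ 178. -126.  107.] [208. -84. 119.]
drawer
 blob [296. 210.] 314 [-85.  34.  42.] [-18. 129.  75.]
 blob [228. 255.] 249 [ -85. -131.   42.] [-16. -72.  75.]
```

View pics/sd5.png

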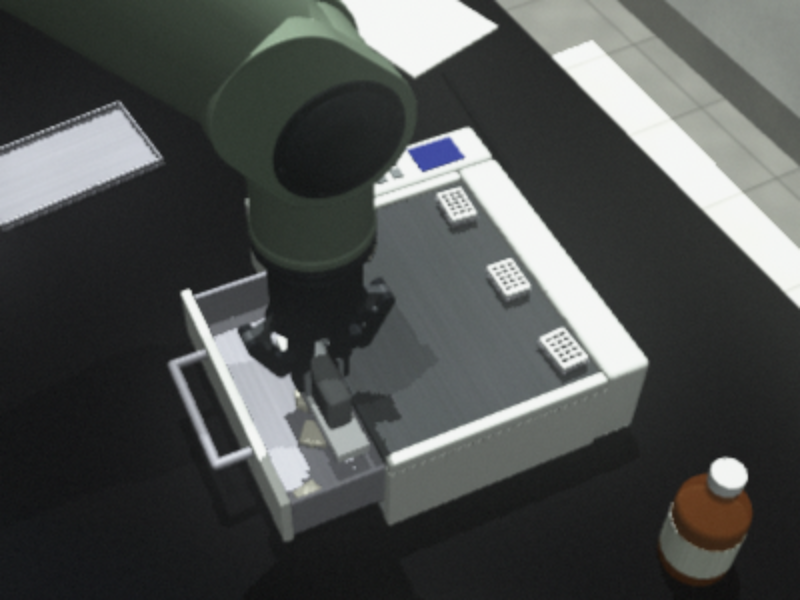

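The first three lumps are in the drawer, visible near (312,432) and (308,488). The cassettes have not moved. Now the second sweep, on the left side.

```bash
python3 -m handwheel '[{"x":0,"y":0,"z":-0.1,"rx":0,"ry":0,"rz":0},{"x":0,"y":0,"z":-0.15,"rx":0,"ry":0,"rz":0},{"x":0,"y":0,"z":-0.1,"rx":0,"ry":0,"rz":0},{"x":0.12,"y":0.15,"z":0,"rx":0,"ry":0,"rz":0},{"x":0.12,"y":0.15,"z":0,"rx":0,"ry":0,"rz":0},{"x":0.12,"y":0.15,"z":0,"rx":0,"ry":0,"rz":0},{"x":0.12,"y":0.15,"z":0,"rx":0,"ry":0,"rz":0},{"x":0.12,"y":0.16,"z":0,"rx":0,"ry":0,"rz":0}]'
python3 -m handwheel '[{"x":0,"y":0,"z":0,"rx":0,"ry":0,"rz":0},{"x":0,"y":0,"z":0,"rx":0,"ry":0,"rz":0}]'
python3 - <<'E'
from lumps import *
st=r.read_state(); print(st["eef_pos"],st["tool_rot"],loc(st["eef_pos"]))
for n in("side","scene"):
    s=r.snapshot(n); L=loc(pts(s)); m=(abs(L[...,0]-132)<24)&(abs(L[...,1]-60)<80)&(L[...,2]>150)&(L[...,2]<190); Q=L[m]; print(Q.min(0),Q.max(0)); print("drawer"); lumps(s,42,75,-80,0)
    if n=="side": cv2.imwrite("pics/sd6.png",cv2.resize(s["img"][100:400,150:550],(800,600)))
E
```

```text
time: 16.5
eef_pos: [0.6853, -0.0004, 0.1997]
tool_rot: [-3.141, 0.0, 1.516]
force: [0.3, -0.9, -1.1]
opening: 0.0218
grasp_force: 78.8
time: 16.7
eef_pos: [0.6842, -0.0007, 0.1989]
tool_rot: [-3.141, 0.0, 1.517]
force: [-1.1, -0.5, -1.3]
opening: 0.0218
grasp_force: 79.0
[ 0.68422185 -0.00074001  0.19890998] [-3.14054649e+00  1.00579940e-04  1.51682542e+00] [127.4515126   66.59267394 198.90998465]
[108.74603047  -6.25409354 167.62927695] [141.63663259 137.7321839  189.99840883]
drawer
 blob [269. 245.] 417 [-80. 118.  42.] [ -0. 130.  75.]
 blob [320. 345.] 440 [ -80. -131.   42.] [  -1. -108.   74.]
[113.70261313  -5.84391653 168.79017314] [145.13423675 136.14026609 189.96392631]
drawer
 blob [308. 209.] 135 [-80. 121.  42.] [-18. 129.  73.]
 blob [227. 263.] 111 [ -79. -130.   42.] [ -16. -124.   74.]
```

```bash
python3 -m handwheel '[{"x":-0.03,"y":0.025,"z":0,"rx":0,"ry":0,"rz":0},{"x":0,"y":0,"z":0.1,"rx":0,"ry":0,"rz":0},{"x":0,"y":0,"z":0.12,"rx":0,"ry":0,"rz":0},{"x":0,"y":0,"z":0.08,"rx":0,"ry":0,"rz":0},{"x":0,"y":0,"z":0.03,"rx":0,"ry":0,"rz":0},{"x":0,"y":0,"z":0.016,"rx":0,"ry":0,"rz":0},{"x":0,"y":0,"z":0,"rx":0,"ry":0,"rz":0}]'
```

```text
time: 17.5
eef_pos: [0.689, -0.0078, 0.131]
tool_rot: [3.141, -0.0, 1.516]
force: [-0.3, -0.3, -1.5]
opening: 0.022
grasp_force: 79.0
```

Height is good. Sweeping 0.81 units.

```bash
python3 -m handwheel '[{"x":0,"y":-0.04,"z":0.005,"rx":0,"ry":0,"rz":0},{"x":0,"y":-0.05,"z":0,"rx":0,"ry":0,"rz":0},{"x":0,"y":-0.05,"z":0,"rx":0,"ry":0,"rz":0},{"x":0,"y":-0.05,"z":0,"rx":0,"ry":0,"rz":0},{"x":0,"y":-0.05,"z":0,"rx":0,"ry":0,"rz":0},{"x":0,"y":-0.05,"z":0,"rx":0,"ry":0,"rz":0},{"x":0,"y":-0.05,"z":0,"rx":0,"ry":0,"rz":0},{"x":0,"y":-0.05,"z":0,"rx":0,"ry":0,"rz":0}]'
python3 -m handwheel '[{"x":0,"y":-0.045,"z":0,"rx":0,"ry":0,"rz":0},{"x":0,"y":-0.04,"z":0,"rx":0,"ry":0,"rz":0},{"x":0,"y":-0.04,"z":0,"rx":0,"ry":0,"rz":0},{"x":0,"y":-0.04,"z":0,"rx":0,"ry":0,"rz":0},{"x":0,"y":-0.04,"z":0,"rx":0,"ry":0,"rz":0},{"x":0,"y":-0.04,"z":0,"rx":0,"ry":0,"rz":0},{"x":0,"y":-0.04,"z":0,"rx":0,"ry":0,"rz":0},{"x":0,"y":-0.04,"z":0,"rx":0,"ry":0,"rz":0}]'
python3 -m handwheel '[{"x":0,"y":-0.04,"z":0,"rx":0,"ry":0,"rz":0},{"x":0,"y":-0.03,"z":0,"rx":0,"ry":0,"rz":0},{"x":0,"y":-0.02,"z":0,"rx":0,"ry":0,"rz":0},{"x":0,"y":0,"z":0,"rx":0,"ry":0,"rz":0},{"x":0,"y":0,"z":0,"rx":0,"ry":0,"rz":0}]'
python3 -m handwheel '[{"x":0,"y":0,"z":-0.1,"rx":0,"ry":0,"rz":0},{"x":0,"y":0,"z":-0.2,"rx":0,"ry":0,"rz":0},{"x":0,"y":0,"z":-0.2,"rx":0,"ry":0,"rz":0},{"x":0.1,"y":0.15,"z":0,"rx":0,"ry":0,"rz":0},{"x":0.1,"y":0.15,"z":0,"rx":0,"ry":0,"rz":0},{"x":0.1,"y":0.15,"z":0,"rx":0,"ry":0,"rz":0},{"x":0,"y":0,"z":0,"rx":0,"ry":0,"rz":0},{"x":0,"y":0,"z":0,"rx":0,"ry":0,"rz":0}]'
python3 - <<'E'
from lumps import *
st=r.read_state(); print(st["eef_pos"],st["tool_rot"])
for n in("side","scene"):
    s=r.snapshot(n); print(n); lumps(s)
    if n=="side": cv2.imwrite("pics/sd7.png",cv2.resize(s["img"][150:390,180:500],(800,600)))
E
```

```text
time: 18.3
eef_pos: [0.6101, -0.0033, 0.1296]
tool_rot: [3.142, -0.0, 1.516]
force: [1.2, 0.2, -1.4]
opening: 0.0224
grasp_force: 79.0
time: 19.1
eef_pos: [0.5453, 0.0003, 0.1296]
tool_rot: [-3.142, 0.0, 1.516]
force: [-0.2, -0.4, -1.6]
opening: 0.0218
grasp_force: 79.0
time: 19.6
eef_pos: [0.5283, 0.0012, 0.1297]
tool_rot: [3.141, -0.0, 1.516]
force: [0.0, -0.5, -1.9]
opening: 0.0219
grasp_force: 79.0
time: 20.4
eef_pos: [0.6213, 0.0565, 0.2289]
tool_rot: [-3.141, 0.0, 1.516]
force: [-0.7, -0.9, -1.8]
opening: 0.0218
grasp_force: 79.2
[0.62127431 0.05645327 0.22890006] [-3.14061106e+00  1.66698411e-04  1.51631596e+00]
side
 blob [378. 202.] 250 [171.  72. 106.] [200. 117. 119.]
 blob [404. 239.] 288 [171. -33. 106.] [201.   9. 120.]
 blob [431. 274.] 335 [ 174. -128.  106.] [206. -84. 119.]
scene
 blob [373. 259.] 225 [176.  73. 106.] [204. 115. 118.]
 blob [338. 287.] 253 [176. -32. 107.] [204.  10. 119.]
 blob [306. 315.] 291 [ 178. -126.  106.] [209. -84. 119.]
```

View pics/sd7.png

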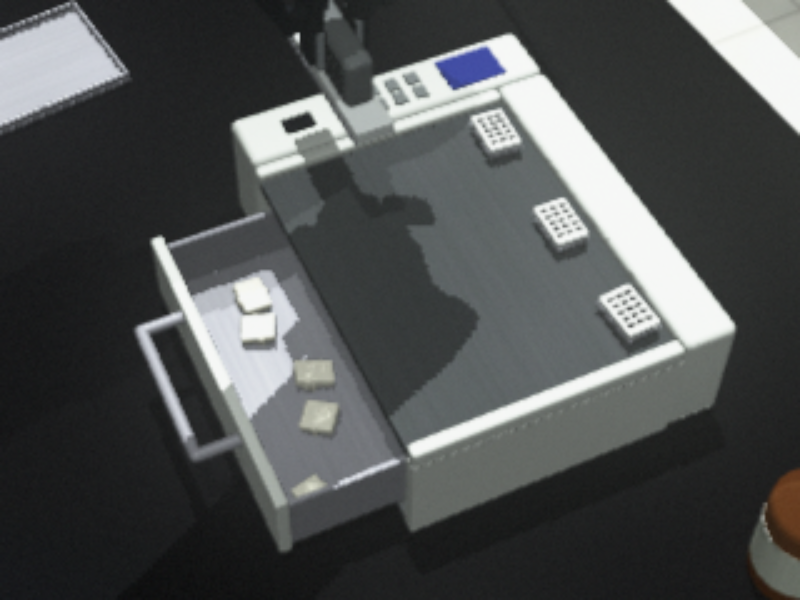

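All five lumps lie in the drawer, at (252,295), (258,330), (314,373), (320,416) and (308,488). The plate is clear and the cassettes are in place. I'll return the scraper.

```bash
python3 -m handwheel '[{"x":0.18,"y":-0.1056,"z":0,"rx":0,"ry":0,"rz":0},{"x":0.18,"y":-0.1056,"z":0,"rx":0,"ry":0,"rz":0},{"x":0.18,"y":-0.1056,"z":0,"rx":0,"ry":0,"rz":0},{"x":0.18,"y":-0.1056,"z":0,"rx":0,"ry":0,"rz":0},{"x":0.18,"y":-0.1056,"z":0,"rx":0,"ry":0,"rz":0},{"x":0.18,"y":-0.1056,"z":0,"rx":0,"ry":0,"rz":0},{"x":0.18,"y":-0.1056,"z":0,"rx":0,"ry":0,"rz":0}]'
python3 -m handwheel '[{"x":0.18,"y":-0.1056,"z":0,"rx":0,"ry":0,"rz":0},{"x":0.18,"y":-0.1056,"z":0,"rx":0,"ry":0,"rz":0},{"x":0,"y":0,"z":0,"rx":0,"ry":0,"rz":-0.0437},{"x":0,"y":0,"z":0,"rx":0,"ry":0,"rz":-0.0437},{"x":0,"y":0,"z":0,"rx":0,"ry":0,"rz":-0.0437},{"x":0,"y":0,"z":0,"rx":0,"ry":0,"rz":-0.0437},{"x":0,"y":0,"z":0,"rx":0,"ry":0,"rz":-0.0437}]'
python3 -m handwheel '[{"x":0,"y":0,"z":0,"rx":0,"ry":0,"rz":-0.0437},{"x":0,"y":0,"z":0,"rx":0,"ry":0,"rz":-0.0437},{"x":0,"y":0,"z":0,"rx":0,"ry":0,"rz":-0.0437},{"x":0,"y":0,"z":0,"rx":0,"ry":0,"rz":-0.0437},{"x":0,"y":0,"z":0,"rx":0,"ry":0,"rz":-0.0437},{"x":0,"y":0,"z":0,"rx":0,"ry":0,"rz":-0.0437},{"x":0,"y":0,"z":0,"rx":0,"ry":0,"rz":-0.0437},{"x":0,"y":0,"z":0,"rx":0,"ry":0,"rz":-0.0437}]'
python3 -m handwheel '[{"x":0,"y":0,"z":0,"rx":0,"ry":0,"rz":0},{"x":0,"y":0,"z":0,"rx":0,"ry":0,"rz":0}]'
```

```text
time: 21.2
eef_pos: [0.4865, 0.3164, 0.2301]
tool_rot: [3.141, 0.0, 1.515]
force: [0.2, 0.7, -1.7]
opening: 0.0221
grasp_force: 79.2
time: 21.9
eef_pos: [0.4493, 0.3892, 0.2299]
tool_rot: [3.141, 0.001, 2.207]
force: [0.7, 0.1, -2.0]
opening: 0.0222
grasp_force: 78.9
time: 22.7
eef_pos: [0.4494, 0.3892, 0.2299]
tool_rot: [-3.141, 0.001, -2.978]
force: [-0.3, -0.7, -1.6]
opening: 0.0219
grasp_force: 78.9
time: 22.9
eef_pos: [0.4494, 0.3895, 0.2297]
tool_rot: [-3.141, 0.0, -2.988]
force: [-0.1, -0.4, -1.3]
opening: 0.0218
grasp_force: 79.0
```

Position matches the pick. Descending to 0.037, then creeping.

```bash
python3 -m handwheel '[{"x":0,"y":0,"z":0.15,"rx":0,"ry":0,"rz":0},{"x":0,"y":0,"z":0.2,"rx":0,"ry":0,"rz":0},{"x":0,"y":0,"z":0.2,"rx":0,"ry":0,"rz":0},{"x":0,"y":0,"z":0.2,"rx":0,"ry":0,"rz":0},{"x":0,"y":0,"z":0.15,"rx":0,"ry":0,"rz":0},{"x":0,"y":0,"z":0.06,"rx":0,"ry":0,"rz":0},{"x":0,"y":0,"z":0,"rx":0,"ry":0,"rz":0}]'
python3 -m handwheel '[{"x":0,"y":0,"z":0.01,"rx":0,"ry":0,"rz":0},{"x":0,"y":0,"z":0.005,"rx":0,"ry":0,"rz":0},{"x":0,"y":0,"z":0,"rx":0,"ry":0,"rz":0}]'
```

```text
time: 23.6
eef_pos: [0.4487, 0.3898, 0.0368]
tool_rot: [-3.14, -0.001, -2.984]
force: [-0.2, -0.1, 0.4]
opening: 0.022
grasp_force: 79.1
time: 23.9
eef_pos: [0.4498, 0.3904, 0.0357]
tool_rot: [3.141, 0.001, -2.983]
force: [-1.1, -0.7, -1.5]
opening: 0.0219
grasp_force: 79.1
```

```bash
python3 -m handwheel '[{"x":0,"y":0,"z":0.01,"rx":0,"ry":0,"rz":0},{"x":0,"y":0,"z":0,"rx":0,"ry":0,"rz":0},{"x":0,"y":0,"z":0,"rx":0,"ry":0,"rz":0}]'
python3 -m handwheel '[{"x":0,"y":0,"z":0.005,"rx":0,"ry":0,"rz":0},{"x":0,"y":0,"z":0,"rx":0,"ry":0,"rz":0}]'
```

```text
time: 24.2
eef_pos: [0.4493, 0.3901, 0.0327]
tool_rot: [3.142, 0.0, -2.983]
force: [0.8, -0.7, -0.5]
opening: 0.0217
grasp_force: 79.1
time: 24.4
eef_pos: [0.4493, 0.3902, 0.0319]
tool_rot: [-3.142, 0.0, -2.983]
force: [-1.7, -1.8, 5.6]
opening: 0.0223
grasp_force: 79.8
```

```bash
python3 -m handwheel '[{"x":0,"y":0,"z":0,"rx":0,"ry":0,"rz":0},{"x":0,"y":0,"z":0,"rx":0,"ry":0,"rz":0},{"x":0,"y":0,"z":0,"rx":0,"ry":0,"rz":0},{"x":0,"y":0,"z":0,"rx":0,"ry":0,"rz":0}]' -0.2
python3 -m handwheel '[{"x":0,"y":0,"z":-0.05,"rx":0,"ry":0,"rz":0},{"x":0,"y":0,"z":-0.15,"rx":0,"ry":0,"rz":0},{"x":0,"y":0,"z":-0.2,"rx":0,"ry":0,"rz":0},{"x":0,"y":0,"z":-0.2,"rx":0,"ry":0,"rz":0},{"x":0,"y":0,"z":-0.2,"rx":0,"ry":0,"rz":0},{"x":0,"y":0,"z":-0.15,"rx":0,"ry":0,"rz":0},{"x":0,"y":0,"z":0,"rx":0,"ry":0,"rz":0},{"x":0,"y":0,"z":0,"rx":0,"ry":0,"rz":0}]'
python3 look.py pics/w8.png
python3 - <<'E'
from lumps import *
s=r.snapshot("scene"); lumps(s); cv2.imwrite("pics/s8.png",cv2.resize(s["img"][100:370,180:540],(800,600)))
E
```

```text
time: 24.8
eef_pos: [0.4492, 0.3901, 0.0316]
tool_rot: [3.142, -0.0, -2.983]
force: [-0.2, 0.5, -0.3]
opening: 0.0516
grasp_force: 0.0
time: 25.6
eef_pos: [0.4493, 0.3901, 0.2224]
tool_rot: [3.141, 0.001, -2.983]
force: [0.1, 0.4, -1.0]
opening: 0.051
grasp_force: 0.0
[0.44905413 0.38979407 0.22142893] [-3.14119595e+00 -1.53406161e-04 -2.98268899e+00] [-0.39  0.55 -0.61  1.68  0.36  1.03  0.6 ]
0.052 [ 300  159   29  106 2853] ((448.0056457519531, 391.3034973144531), (90.50375366210938, 23.38738250732422), 9.793292045593262) 0.056739822039053034
0.013 [ 297  126   34  147 1645] ((448.4397888183594, 391.58489990234375), (139.2972412109375, 29.839570999145508), 9.70907974243164) 0.016091424165826373
0.0005 [  182    60   217   273 27964] ((458.99371337890625, 366.4551086425781), (190.83445739746094, 263.6023864746094), 89.48594665527344) 0.0032166667136418192
 blob [372. 259.] 222 [175.  74. 106.] [204. 116. 120.]
 blob [339. 287.] 255 [176. -32. 106.] [204.  10. 119.]
 blob [306. 315.] 289 [ 178. -126.  106.] [209. -83. 119.]
```

View pics/s8.png

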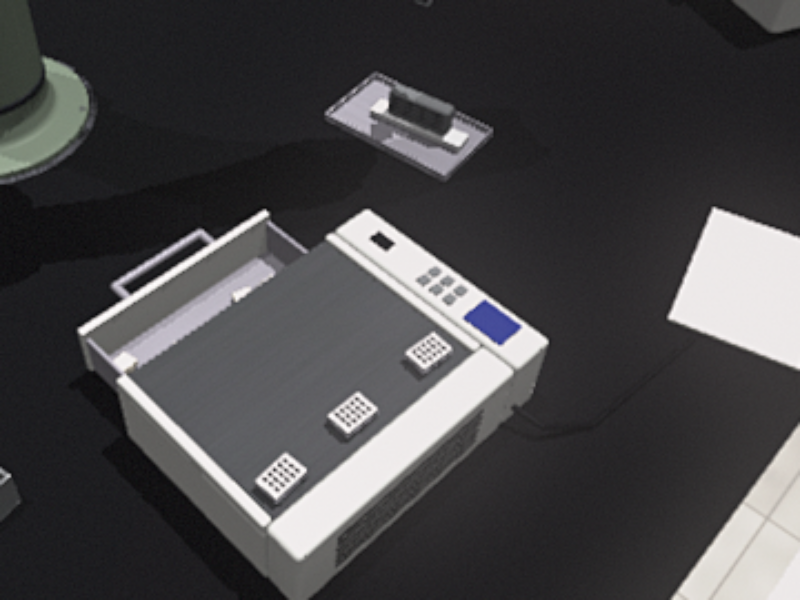

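The scraper stands upright in the tray at (420,115), the plate holds only the cassettes, and the drawer is out. Handing in.

```bash
python3 -c "
from bench import r
print(r.hand_in())"
```

```text
the job is handed in; nothing more can be done
None
```

The job is done and handed in at about 26 s: all five lumps are in the drawer, which is left fully out, the cassettes are undisturbed, and the scraper stands upright on the floor of its tray.

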